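# Bring the caddy over with the tumbler loose in it

## Task

A tumbler lies loose on its side in the wooden caddy. Lift the caddy by its bar and carry it to the red silicone mat without the tumbler ever touching an end wall or being touched by the gripper; over the mat, hold the caddy clear in the air with the tumbler rolled onto the white strip and kept there for at least five seconds. Then set the caddy down gently, centred and square on the mat, with the tumbler still lying on the strip, let go, and leave the decanter, the stopper and the wooden box alone.

Things in the scene. Friction and masses are not known exactly. Their poses are not given: they have to be found in the camera images.
- caddy: Dark wooden open caddy, outside 102 (x) x 276 mm (y), 0.6 kg, flat on the shelf. Origin: centre of its underside; y along its length, z up. Flat floor 8 mm thick, inside 86 x 260 mm, walls to 38 mm height. The tumbler rolls along y and touches an end wall when its axis is at y = +98 or -98 mm. A bar handle crosses over the middle on two posts at x = +-47 mm; the tumbler passes under it
- caddy_bar (a point): centre of the caddy's pale wooden bar, 115 mm above the caddy's underside; bar along x, 102 mm long, 16 mm wide (y), 22 mm high (104 to 126 mm above the underside). Grip here from above, fingers closing along the caddy's y; axes as the caddy's
- caddy_strip (a point): centre of the white strip on the caddy's floor (only a mark), at y = +55 mm in the caddy, 8 mm above its underside. The strip is 50 mm wide along y (25 mm either side) and spans the floor. The tumbler is on it while its axis is above it; axes as the caddy's
- tumbler: Orange tumbler lying across the caddy, radius 32, length 80 mm, 0.12 kg. Origin: middle of its axis (x), 40 mm above the caddy's underside; the frame turns as it rolls. Starts at rest off the strip. Rolls along the caddy's y: accelerates downhill at about 0.55 (0.47 to 0.63) x 9.81 x tilt, less a rolling resistance worth about 0.015 rad; -0.55 x the caddy's acceleration adds
- mat: Red silicone mat fixed on the shelf, 150 x 300 mm, 3 mm thick. Origin: centre of its underside, at shelf height; x the short way, y the long way, z up. The caddy goes on it with its length along the mat's length, either way round
- decanter: Clear glass decanter, empty, 96 mm wide, 190 mm high, upright; origin at the centre of its underside; leave alone
- stopper: Steel bottle stopper standing upright, 36 mm wide, 66 mm high; origin at the centre of its underside; leave alone
- woodbox: Closed hinged wooden box with a brass catch, 114 x 154 mm, 74 mm high; origin at the centre of its underside; leave alone
Mind the look-alikes: they are no part of the job. What is shaped like the tumbler but green or grey is not meant.

How it is judged (in metres and radians):
On the way:
1. the caddy is held in the air over the mat with the tumbler on the white strip for five seconds (height (world z) of caddy above 0.02 m and horizontal distance between caddy and mat below 0.08 m and y of tumbler in the frame of caddy_strip between -0.025 and 0.025 m), for 5 s.
At the end, for the whole second after the job is handed in: The caddy stands flat on the mat (centre within 30 mm, lengthways within 0.15 rad, tilt under 0.04 rad), at rest and released; the tumbler lies in it with its axis over the white strip (within 25 mm of its centre line), slower than 0.03 m/s (horizontal distance between caddy and mat below 0.03 m and angle between the y axis of caddy and the y axis of mat, either way round below 0.15 rad and height (world z) of caddy below 0.008 m and angle between caddy's own z axis and vertical below 0.04 rad and contact force between caddy and mat above 2 N and y of tumbler in the frame of caddy_strip between -0.025 and 0.025 m and z of tumbler in the frame of caddy_strip below 0.045 m and linear speed of caddy below 0.02 m/s and linear speed of tumbler below 0.03 m/s); the robot touches nothing.
It fails at once if the tumbler touches an end wall of the caddy (or comes within 1 mm of it) (y of tumbler in the frame of caddy above 0.097 m or y of tumbler in the frame of caddy below -0.097 m).
It fails at once if the tumbler leaves the caddy, or the caddy is tipped by more than 0.3 rad (z of tumbler in the frame of caddy above 0.075 m or angle between caddy's own z axis and vertical above 0.3 rad).
It fails at once if the gripper or arm pushes the tumbler (contact force between any of the fingers, the arm and tumbler above 0.5 N).
It fails at once if the caddy is slammed down on the mat (over 40 N) (contact force between caddy and mat above 40 N).
It fails at once if the decanter, stopper or wooden box is moved by more than 20 mm (distance of any of decanter, stopper, woodbox from where it was at the start of the episode above 0.02 m).
It also fails if it takes over 72 s, if anything falls off the work surface, if the arm or the gripper's body presses on something with over 40 N, if the wrist force passes 120 N, or if a joint passes its speed limit or range.

## Robot

A 6-joint arm with a two-finger parallel gripper is mounted at the origin on the work surface. World frame = base frame: x ahead of the robot, y to its left, z up, the work surface at z = 0. Lengths are in mm, angles in rad, forces in N, time in s.
With the tool pointing down it reaches from about 350 to 775 mm from the base axis. Payload 7.3 kg.
Tool frame: the origin (TCP) lies on the centre line of the jaws, within the pads' length; the fingertips stand 14 mm ahead of it and the grasp point (between the pads) lies 5 mm behind it; z points along the fingers, y is the line along which they close (so a half turn about z gives the same grasp; the last joint's range is limited). The gripper opens to 92 mm and grips with 3 to 60 N. Pads are 19 mm wide; open, the fingers measure 130 mm over their backs; the gripper's body (75 mm by 190 mm) begins 47 mm behind the grasp point.
Start: joints at [1.087, 0.342, 1.524, -0, 1.275, -0.146], TCP at [173.977, 495.354, 240.741] pointing down, gripper open.
Joint ranges: [-2.53, 2.53], [-0.77, 2.02], [0.04, 2.7], [-1, 4.14], [0.28, 2.66], [-3.11, 3.11]. Speed limits (rad/s): [2.57, 2.57, 3.14, 3.14, 3.14, 3.14].

## Interface

Orientations are given as [roll, pitch, yaw] about the fixed x, y, z axes, in that order (R = Rz(yaw) Ry(pitch) Rx(roll)).
In Python, from plant import get_obs, capture, bot, spot_in, trace, pinpoint gives the robot as it stands.
- The arm moves only by the tool play_rows, never from a script. Its argument "rows" is a list of rows, each a list of 2 entries, a list of its own where there are three numbers: the shift along the world's x, y, z in units of 3 cm (1.0 is 3 cm), then the turn, a rotation vector about the world's x, y, z in units of 8 degrees (1.0 is 8 degrees). A call has 1 to 12 rows; each row shifts and turns the commanded pose from where the row before left it; what a row does not reach is not made up. A row lasts 1/8 s, in which the tool goes at most 62.5 mm and 10.7 degrees, less where a joint would pass 70% of its speed; a pose out of reach is approached as far as the arm can. A call with a number of a shift or a turn outside -1 to 1 is refused whole. A call with a gripper value outside its range is refused whole. "hand" is the opening, from -1 (shut) to 1 (fully open), set as the call begins (left out, the last holds). The fingers move at their own pace and stop on an object; the grip force is fixed at half the most. Time passes only in rows, so rows that do not move let the fingers close. It gives the time, the measured TCP pose, the force, the opening and the grip force at its end, in the units of the state.
- get_obs(): the state, without advancing time (a new reading comes with each control period).
- capture(name): name is "scene" or "top"; returns a dict with "frame" (420x560x3 uint8, red, green, blue), "fov_y" (degrees; the focal length in pixels is half the picture's height over the tangent of half this angle, whatever the lens; pixels are square), "cx", "cy" (the principal point, pixels), "rvec" (rotation vector, rad) and "tvec" (3), from world to camera coordinates, as OpenCV has them. Camera axes: x right, y down, z forward; pixel columns grow to the right and rows downward; lengths in mm; the calibration is good to about 2 mm. A picture is of the moment at which its call begins. There is no depth.
- bot.close_job(): hands the job in; it is judged then, once.
Trained networks look in the newest picture that a camera, given by its name, has taken for a name from the list of things; names that differ only in an ending like _2 or _b are one class to them, and where a whole thing is asked for, a point or a joint stands for the part that bears it (a point fixed in the world has none). Each returns a list of dicts, best first, with "p" (0 to 1); they miss things now and then, are a little off and sometimes report something else, mostly with a low value. They report only what shows in the picture. A call takes as long as a camera call. They do not tell look-alikes from the thing itself.
- spot_in(query, camera): "at" ([row, column] in pixels, amid what is visible of it).
- trace(query, camera): "mask" (420x560 bool, what is visible of it) and "at" ([row, column] in pixels, amid what is visible of it).
- pinpoint(query, camera): "at" ([row, column] in pixels: a listed point, or the origin of a listed thing).
The state is a dict: "time": time; "joint_positions": joint angles; "dq": joint speeds; "tau": joint torques, N m; "tool_pos": TCP position; "tcp_rot": TCP orientation; "contact_force": force on the tool from outside, world axes, zero at the start; "moment": the same for the moment, N m; "grip_width": finger opening in mm; "finger_force": force on a finger pad.
Only numpy, scipy, OpenCV 4.12 (cv2) and the standard library are available. Lean on these libraries where they do the work, as an engineer would, in place of code of your own. Each camera call takes 0.05 s, during which the arm holds its last target. There are 200 camera calls.

## Working session

There is one attempt and no reset: what is moved stays moved. The work goes in short steps, Python scripts to look and compute and a tool call to move; the robot and the scene stay as the last step left them, time stands still between calls to the robot, and variables do not carry over. Pictures are saved under pics/ and viewed, at most 10 in all, crops included, and the job is handed in when it is done.

Besides the shell and the picture viewer there is one more tool, called after "Emit:" as name(argument=value, ...) on one line, values as JSON. play_rows: Moves the arm, as the interface text tells. Shifts and turns lie within -1 to 1; 1 stands for 3 cm of shift or 8 degrees of turn. Its arguments: {"type":"object","properties":{"rows":{"type":"array"},"hand":{"type":"number"}},"required":["rows"]}

```bash
ls; mkdir -p pics
cat > h.py <<'E'
import numpy as np, cv2
from plant import get_obs, capture, bot, spot_in, trace, pinpoint
def cam(c):
    f=c["frame"].shape[0]/2/np.tan(np.radians(c["fov_y"])/2)
    K=np.array([[f,0,c["cx"]],[0,f,c["cy"]],[0,0,1.]])
    return K,np.array(c["rvec"],float),np.array(c["tvec"],float)
def toz(c,at,z):
    K,r,t=cam(c);R=cv2.Rodrigues(r)[0]
    d=R.T@np.linalg.solve(K,[at[1],at[0],1.]);o=-R.T@t
    return o+d*(z-o[2])/d[2]
def proj(c,P):
    K,r,t=cam(c);return cv2.projectPoints(np.array(P,float).reshape(-1,3),r,t,K,None)[0][:,0]
def tri(c1,a1,c2,a2):
    P=[]
    for c in(c1,c2):
        K,r,t=cam(c);P.append(K@np.c_[cv2.Rodrigues(r)[0],t])
    X=cv2.triangulatePoints(P[0],P[1],np.array([[a1[1]],[a1[0]]],float),np.array([[a2[1]],[a2[0]]],float));return (X[:3]/X[3])[:,0]
E
python3 - <<'E'
from h import *
Z=dict(caddy=0,caddy_bar=115,caddy_strip=8,tumbler=40,mat=0,decanter=0,stopper=0,woodbox=0)
cs={}
for n in("scene","top"):
    c=cs[n]=capture(n);cv2.imwrite(f"pics/{n}0.png",c["frame"][:,:,::-1])
    K,r,t=cam(c);print(n,c["frame"].shape,K[0,0],(-cv2.Rodrigues(r)[0].T@t).round())
    for q,z in Z.items():
        for d in pinpoint(q,n)[:3]: print(q,round(d["p"],2),np.round(d["at"]),toz(c,d["at"],z).round(1))
print(get_obs())
E
```

```text
pics
scene (420, 560, 3) 418.8492043506364 [1200. -659.  787.]
caddy 0.98 [260. 216.] [ 482.8 -247.9    0. ]
caddy_bar 0.6 [225. 215.] [ 483.6 -237.9  115. ]
caddy_strip 0.66 [245. 234.] [ 474.6 -181.6    8. ]
tumbler 0.83 [231. 167.] [ 338.6 -304.5   40. ]
tumbler 0.76 [253. 103.] [ 310.2 -471.7   40. ]
tumbler 0.7 [258. 203.] [ 490.9 -287.2   40. ]
mat 0.68 [203. 342.] [529.3 200.5   0. ]
decanter 0.71 [220. 416.] [734.2 307.4   0. ]
stopper 0.63 [270. 362.] [762.9  19.1   0. ]
stopper 0.54 [255. 204.] [ 447.1 -261.     0. ]
woodbox 0.56 [330. 260.] [ 735.6 -300.1    0. ]
top (420, 560, 3) 449.76123530573443 [ 346.  -52. 1267.]
caddy 0.61 [238. 344.] [ 481.4 -244.6    0. ]
caddy_bar 0.9 [236. 353.] [ 476.3 -250.2  115. ]
caddy_bar 0.6 [155. 363.] [ 692.7 -283.3  115. ]
caddy_bar 0.56 [238. 326.] [ 471.4 -179.1  115. ]
caddy_strip 0.7 [237. 327.] [ 485.6 -193.5    8. ]
tumbler 0.92 [231. 362.] [ 498.3 -288.5   40. ]
tumbler 0.89 [245. 431.] [ 460.  -473.8   40. ]
tumbler 0.82 [295. 366.] [ 324.4 -292.6   40. ]
mat 0.57 [219. 191.] [535.2 190.2   0. ]
mat 0.19 [232. 352.] [ 499.9 -26
[... 180 characters left out ...]
6 -307.     0. ]
{'time': 0.9, 'joint_positions': array([ 1.08698822e+00,  3.41982536e-01,  1.52410656e+00, -3.44802369e-05,
        1.27539156e+00, -1.46023193e-01]), 'dq': array([ 0.00060762, -0.00120993,  0.00142677,  0.0017465 ,  0.00225489,
       -0.00129463]), 'tau': array([ 8.32766473e-04, -4.31120503e+01, -2.44491291e+01,  7.21489638e-02,
        4.80962230e-02, -3.16741023e-05]), 'tool_pos': array([173.99126436, 495.34661043, 240.74728504]), 'tcp_rot': array([3.14148665e+00, 4.89321083e-05, 2.80381777e+00]), 'contact_force': array([-0.1351872 , -0.32551328,  0.44014166]), 'moment': array([ 0.00162527,  0.04774881, -0.00960066]), 'finger_force': 0.0, 'grip_width': 91.74720067666527}
```

View pics/top0.png

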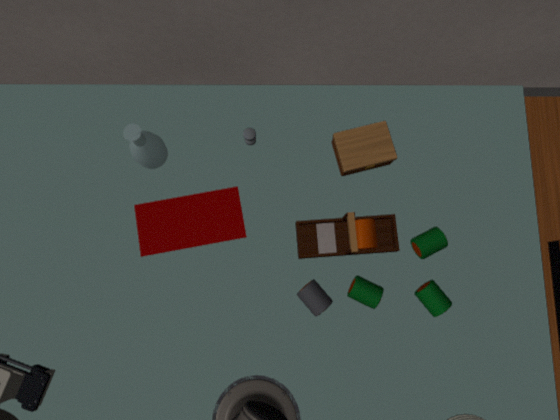

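View pics/scene0.png

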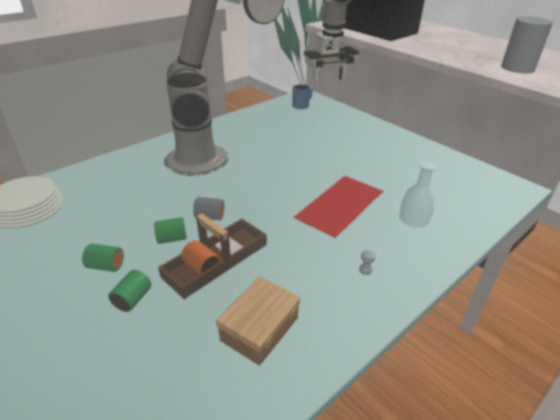

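```bash
cat > fit.py <<'E'
from h import *
from scipy.optimize import minimize
def box(x0,x1,y0,y1,z0,z1): return np.array([[x,y,z] for x in(x0,x1) for y in(y0,y1) for z in(z0,z1)],float)
CAD=[box(-51,51,-138,138,0,38),box(-51,51,-8,8,104,126)]+[box(s*47-4,s*47+4,-8,8,30,110) for s in(-1,1)]
MAT=[box(-75,75,-150,150,0,3)]
def place(P,p):
    c,s=np.cos(p[2]),np.sin(p[2]);return P@np.array([[c,s,0],[-s,c,0],[0,0,1]])+[p[0],p[1],p[3] if len(p)>3 else 0]
def sil(c,parts,p):
    m=np.zeros((420*4,560*4),np.uint8)
    for P in parts:
        h=cv2.convexHull(proj(c,place(P,p)).astype(np.float32));cv2.fillConvexPoly(m,np.round((h*4+1.5)).astype(np.int32),1)
    return m>0
def fit(cms,parts,p0):
    ms=[(c,cv2.resize(m.astype(np.uint8),None,fx=4,fy=4,interpolation=cv2.INTER_NEAREST)>0) for c,m in cms]
    f=lambda p:sum(1-(sil(c,parts,p)&m).sum()/(sil(c,parts,p)|m).sum() for c,m in ms)
    s=np.array([[0,0,0],[15,0,0],[0,15,0],[0,0,.1]])
    best=min((minimize(f,p0,method="Nelder-Mead",options=dict(initial_simplex=np.array(p0)+s*k,xatol=.02,fatol=1e-5)) for k in(1,-1,.5)),key=lambda r:r.fun)
    return best.x,best.fun
E
python3 - <<'E'
from fit import *
cs={n:capture(n) for n in("scene","top")}
M={n:{q:trace(q,n) for q in("caddy","mat")} for n in cs}
def red(c):
    h=cv2.cvtColor(c["frame"],cv2.COLOR_RGB2HSV);return ((h[...,0]<4)|(h[...,0]>175))&(h[...,1]>200)&(h[...,2]>60)
def orange(c):
    h=cv2.cvtColor(c["frame"],cv2.COLOR_RGB2HSV);return (h[...,0]>5)&(h[...,0]<14)&(h[...,1]>190)&(h[...,2]>100)
for n,c in cs.items():
    vis=c["frame"].copy()
    for q in M[n]:
        for d in M[n][q][:2]: print(n,q,d["p"],d["mask"].sum(),np.round(d["at"]))
    print(n,"red",red(c).sum(),"mask overlap",(red(c)&M[n]["mat"][0]["mask"]).sum())
for names in(["top"],["scene"],["top","scene"]):
    print(names,"caddy",fit([(cs[n],M[n]["caddy"][0]["mask"]) for n in names],CAD,[482,-246,0.05]))
    print(names,"mat",fit([(cs[n],red(cs[n])) for n in names],MAT,[532,195,0.1]))
for n,c in cs.items():
    o=orange(c)&M[n]["caddy"][0]["mask"] if 0 else orange(c)
    k,l,st,ce=cv2.connectedComponentsWithStats(o.astype(np.uint8));
    for i in range(1,k):
        if st[i,4]>60: print(n,"orange",st[i],ce[i],toz(c,ce[i][::-1],60).round(1))
E
```

```text
scene caddy 0.59 3806 [253. 218.]
scene mat 0.89 2848 [203. 338.]
scene red 0 mask overlap 0
top caddy 0.89 3372 [238. 341.]
top mat 0.76 5528 [219. 192.]
top red 5266 mask overlap 5260
['top'] caddy (array([ 4.86733473e+02, -2.45335930e+02,  8.21774835e-02]), np.float64(0.16512216995232776))
['top'] mat (array([5.32509125e+02, 1.93388981e+02, 1.87112513e-01]), np.float64(0.054281577263696645))
['scene'] caddy (array([ 4.81781933e+02, -2.47339104e+02,  7.96309089e-02]), np.float64(0.1909618186316281))
['scene'] mat (array([5.32e+02, 1.95e+02, 1.00e-01]), np.float64(1.0))
['top', 'scene'] caddy (array([ 4.85889057e+02, -2.46302409e+02,  7.72557457e-02]), np.float64(0.38783446182950054))
['top', 'scene'] mat (array([5.32509125e+02, 1.93388981e+02, 1.87112513e-01]), np.float64(1.0542815772636966))
top orange [355 220  14  28 297] [361.66666667 233.05723906] [ 489.5 -282.5   60. ]
```

```bash
cat > see.py <<'E'
from fit import *
def tumb(c,n):
    ds=trace("tumbler",n);h=cv2.cvtColor(c["frame"],cv2.COLOR_RGB2HSV);o=(h[...,0]>5)&(h[...,0]<14)&(h[...,1]>170)&(h[...,2]>60)
    return max(ds,key=lambda d:(d["mask"]&o).sum())["mask"]
def overlay(c,items,w,k,fn):
    x0,y0,x1,y1=w;im=cv2.resize(c["frame"][y0:y1,x0:x1,::-1],None,fx=k,fy=k,interpolation=cv2.INTER_NEAREST)
    for parts,p,col in items:
        for P in parts:
            q=proj(c,place(P,p))
            for i in range(8):
                for j in range(i):
                    if bin(i^j).count("1")==1: cv2.line(im,*[tuple(int(v) for v in ((q[a]-[x0,y0]+.5)*k)) for a in(i,j)],col,1)
    cv2.imwrite(fn,im);return im
E
python3 - <<'E'
from see import *
cs={n:capture(n) for n in("scene","top")}
ms={}
for n,c in cs.items():
    m=trace("caddy",n)[0]["mask"]|tumb(c,n); ms[n]=cv2.morphologyEx(m.astype(np.uint8),cv2.MORPH_CLOSE,np.ones((3,3)))>0
T=box(-40,40,-32,32,8,72)
for names in(["top"],["scene"],["top","scene"]):
    p,e=fit([(cs[n],ms[n]) for n in names],CAD,[484,-246,0.08]);print(names,p,e)
pm=fit([(cs[n],trace("mat",n)[0]["mask"]) for n in cs],MAT,[532,195,0.18]);print("mat",pm)
pm=pm[0]
ims=[]
for n,w in(("top",(285,195,415,275)),("scene",(150,195,280,295))):
    ims.append(overlay(cs[n],[(CAD,p,(255,255,0))],w,6 if n=="top" else 6,f"pics/o_{n}.png"))
a=ims[0][:300*2];b=cv2.resize(ims[1],None,fx=.5,fy=.5)
cv2.imwrite("pics/o1.png",a)
cv2.imwrite("pics/o2.png",ims[1])
for n in cs:
    c=cs[n];t=tumb(c,n);q=np.argwhere(t)
    print(n,"tumbler",t.sum(),q.min(0),q.max(0),q.mean(0))
    # fit tumbler y offset in caddy
    best=[]
    ang=np.linspace(0,2*np.pi,24)
    for y in np.arange(-90,91,2):
        C=[np.array([[x,y+32*np.cos(a),40+32*np.sin(a)] for x in(-40,40) for a in ang])]
        s=sil(c,C,p); tt=cv2.resize(t.astype(np.uint8),None,fx=4,fy=4,interpolation=0)>0
        best.append(((s&tt).sum()/(s|tt).sum(),y))
    print(sorted(best)[-3:])
E
```

```text
['top'] [ 4.86519225e+02 -2.45270175e+02  7.38021467e-02] 0.03623682579045262
['scene'] [ 4.80908916e+02 -2.47332746e+02  8.01319616e-02] 0.2926635363096569
['top', 'scene'] [ 4.85540653e+02 -2.45996677e+02  7.47210575e-02] 0.35821733845096415
mat (array([5.30966836e+02, 1.94420333e+02, 1.69417688e-01]), np.float64(0.07777097805998112))
scene tumbler 606 [197 193] [219 223] [207.43729373 208.50990099]
[(np.float64(0.0), np.int64(86)), (np.float64(0.0), np.int64(88)), (np.float64(0.0), np.int64(90))]
top tumbler 588 [218 356] [249 376] [233.08503401 365.81632653]
[(np.float64(0.7811823480432972), np.int64(-52)), (np.float64(0.7838380458423958), np.int64(-48)), (np.float64(0.7841594105827193), np.int64(-50))]
```

View pics/o1.png

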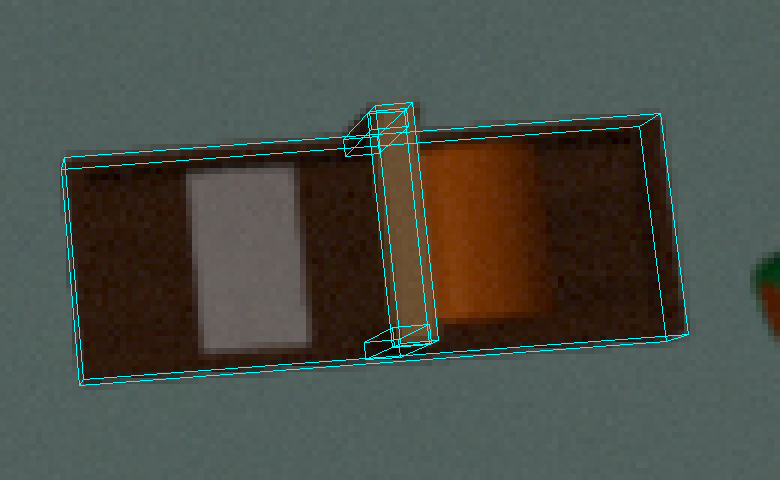

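View pics/o2.png

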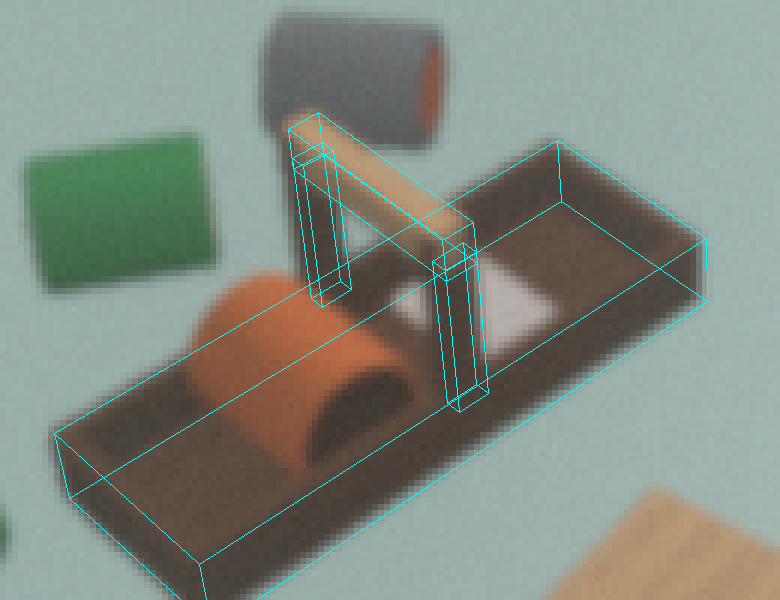

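Emit:
play_rows(rows=[[[0.8, -1, 0], [0, 0, 0.247]], [[0.8, -1, 0], [0, 0, 0.247]], [[0.8, -1, 0], [0, 0, 0.247]], [[0.8, -1, 0], [0, 0, 0.247]], [[0.8, -1, 0], [0, 0, 0.247]], [[0.8, -1, 0], [0, 0, 0.247]], [[0.8, -1, 0], [0, 0, 0.247]], [[0.8, -1, 0], [0, 0, 0.247]], [[0.8, -1, 0], [0, 0, 0.247]], [[0.8, -1, 0], [0, 0, 0.247]], [[0.8, -1, 0], [0, 0, 0.247]], [[0.8, -1, 0], [0, 0, 0.247]]], hand=1)

```text
time: 3.2
tool_pos: [462.7, 134.3, 240.9]
tcp_rot: [3.141, 0.0, -3.064]
contact_force: [1.1, -0.3, -0.4]
grip_width: 91.7
finger_force: 0.0
```

Emit:
play_rows(rows=[[[0.06, -1, 0], [0, 0, 0]], [[0.06, -1, 0], [0, 0, 0]], [[0.06, -1, 0], [0, 0, 0]], [[0.06, -1, 0], [0, 0, 0]], [[0.06, -1, 0], [0, 0, 0]], [[0.06, -1, 0], [0, 0, 0]], [[0.06, -1, 0], [0, 0, 0]], [[0.06, -1, 0], [0, 0, 0]], [[0.06, -1, 0], [0, 0, 0]], [[0.06, -1, 0], [0, 0, 0]], [[0.06, -1, 0], [0, 0, 0]], [[0.06, -0.7, 0], [0, 0, 0]]])

```text
time: 4.7
tool_pos: [483.6, -216.9, 240.7]
tcp_rot: [3.142, 0.0, -3.066]
contact_force: [0.2, 0.0, -0.4]
grip_width: 92.3
finger_force: 0.0
```

Emit:
play_rows(rows=[[[0, -0.97, 0], [0, 0, 0]], [[0, 0, -0.9], [0, 0, 0]], [[0, 0, -0.9], [0, 0, 0]], [[0, 0, -0.7], [0, 0, 0]], [[0, 0, 0], [0, 0, 0]]])

```text
time: 5.32
tool_pos: [482.9, -244.1, 164.4]
tcp_rot: [3.139, -0.003, -3.065]
contact_force: [0.1, 0.2, 0.3]
grip_width: 92.0
finger_force: 0.0
```

Run:
```python
from see import *
o=get_obs();print(o["tool_pos"],o["contact_force"])
for n,w in(("top",(295,195,395,275)),("scene",(150,165,280,265))):
    c=capture(n);im=overlay(c,[(CAD,[484,-246,.076],(255,255,0))],w,5,f"pics/g_{n}.png")
a=cv2.imread("pics/g_top.png");b=cv2.imread("pics/g_scene.png");h=max(a.shape[0],b.shape[0])
f=lambda i:cv2.copyMakeBorder(i,0,h-i.shape[0],0,0,0)
o=np.hstack([f(a),f(b)]);print(o.shape);cv2.imwrite("pics/g.png",cv2.resize(o,None,fx=min(1,800/o.shape[1]),fy=min(1,800/o.shape[1])))
```

```text
[ 482.87435078 -244.11823106  164.35226244] [0.05853734 0.22433538 0.27490219]
(500, 1150, 3)
```

View pics/g.png

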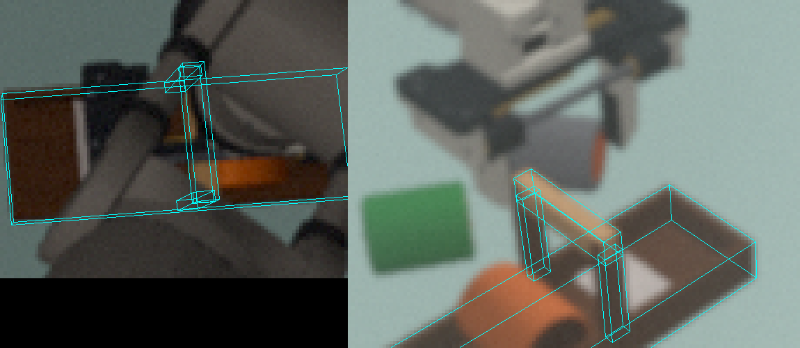

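Emit:
play_rows(rows=[[[0.03, -0.05, -0.6], [0, 0, 0]], [[0, 0, -0.6], [0, 0, 0]], [[0, 0, -0.5], [0, 0, 0]], [[0, 0, -0.1], [0, 0, 0]], [[0, 0, 0], [0, 0, 0]]])

```text
time: 6.05
tool_pos: [484.8, -246.4, 112.2]
tcp_rot: [-3.141, 0.001, -3.065]
contact_force: [0.5, -0.4, 0.7]
grip_width: 91.9
finger_force: 0.0
```

Emit:
play_rows(rows=[[[0, 0, 0], [0, 0, 0]], [[0, 0, 0], [0, 0, 0]], [[0, 0, 0], [0, 0, 0]], [[0, 0, 0], [0, 0, 0]], [[0, 0, 0], [0, 0, 0]], [[0, 0, 0], [0, 0, 0]], [[0, 0, 0], [0, 0, 0]], [[0, 0, 0], [0, 0, 0]]], hand=-1)

```text
time: 7.05
tool_pos: [484.5, -246.5, 111.8]
tcp_rot: [-3.141, 0.0, -3.065]
contact_force: [0.4, -4.8, -2.1]
grip_width: 16.5
finger_force: 1.6
```

```bash
cat > tp.py <<'E'
# tumbler position in caddy from caddy pose (tcp) and both cameras
from see import *
from scipy.spatial.transform import Rotation as Rn
OFF=None
def cadpose(o):
    R=Rn.from_euler("xyz",o["tcp_rot"]).as_matrix()
    g=np.array(o["tool_pos"])-5*R[:,2]
    Rc=np.c_[-R[:,0],R[:,1],-R[:,2]]   # psi=pi+yaw: caddy x=-tool x
    return Rc,g-115*Rc[:,2]
def orange(c):
    h=cv2.cvtColor(c["frame"],cv2.COLOR_RGB2HSV);return (h[...,0]>=3)&(h[...,0]<14)&(h[...,1]>150)&(h[...,2]>50)
def cyl(y): 
    a=np.linspace(0,2*np.pi,24);return np.array([[x,y+32*np.cos(t),40+32*np.sin(t)] for x in(-40,40) for t in a])
def where(n,o=None,save=None,pose=None):
    c=capture(n);o=o or get_obs();Rc,p=pose or cadpose(o);m=orange(c)
    # restrict to caddy corridor
    cor=np.zeros((420,560),np.uint8);h=cv2.convexHull(proj(c,box(-43,43,-130,130,8,72)@Rc.T+p).astype(np.float32));cv2.fillConvexPoly(cor,h.astype(np.int32),1)
    m&=cor>0
    lab=cv2.connectedComponentsWithStats(m.astype(np.uint8))
    keep=[i for i in range(1,lab[0]) if lab[2][i,4]>25];m=np.isin(lab[1],keep)
    best=[]
    for y in np.arange(-98,99,1.):
        s=np.zeros((420,560),np.uint8);cv2.fillConvexPoly(s,cv2.convexHull(proj(c,cyl(y)@Rc.T+p).astype(np.float32)).astype(np.int32),1)
        best.append(((m&(s>0)).sum()/max(1,(m|(s>0)).sum()),y))
    b=max(best);ys=[y for v,y in best if v>b[0]-.01]
    if save:
        im=c["frame"][:,:,::-1].copy();im[cv2.Canny(m.astype(np.uint8)*255,50,100)>0]=(255,0,255)
        for P in CAD:
            q=proj(c,P@Rc.T+p)
            for i in range(8):
                for j in range(i):
                    if bin(i^j).count("1")==1: cv2.line(im,*[tuple(int(v) for v in q[a]) for a in(i,j)],(255,255,0),1)
        cv2.imwrite(save,im)
    return b,ys[0],ys[-1],int(m.sum())
E
python3 - <<'E'
from tp import *
o=get_obs();print(o["tool_pos"],o["tcp_rot"],o["contact_force"],o["moment"],o["grip_width"]);print(cadpose(o)[1])
for n in("scene","top"): print(n,where(n,o,f"pics/w0{n}.png"))
E
```

```text
[ 484.54864518 -246.48180648  111.75409922] [-3.14110371e+00  1.54974354e-04 -3.06537963e+00] [ 0.35674951 -4.80494123 -2.08646616] [-0.54648246  0.04513913  0.06468516] 16.472578806470327
[ 484.56973791 -246.53413587    1.75411369]
scene ((np.float64(0.25696594427244585), np.float64(-21.0)), np.float64(-50.0), np.float64(-16.0), 249)
top ((np.float64(0.13174404015056462), np.float64(-55.0)), np.float64(-61.0), np.float64(-44.0), 135)
```

Emit:
play_rows(rows=[[[0, 0, 0], [0, 0, 0]], [[0, 0, 0], [0, 0, 0]], [[0, 0, 0], [0, 0, 0]]])

```text
time: 7.52
tool_pos: [484.5, -246.5, 111.8]
tcp_rot: [-3.141, 0.0, -3.066]
contact_force: [-0.2, -2.4, -1.0]
grip_width: 16.2
finger_force: 30.0
```

View pics/w0scene.png

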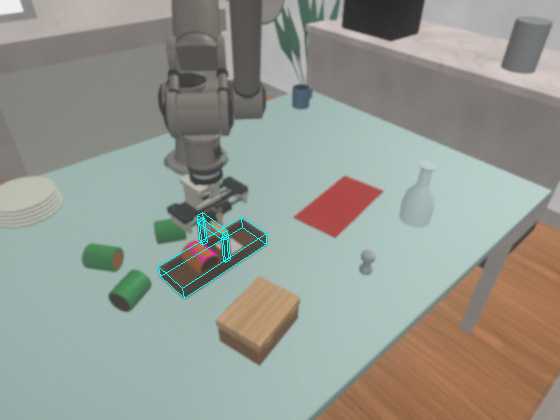

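Run:
```python
from see import *
c=capture("scene");h=cv2.cvtColor(c["frame"],cv2.COLOR_RGB2HSV)
for d in trace("tumbler","scene"): print(d["p"],np.round(d["at"]),d["mask"].sum(),np.median(h[d["mask"]],0))
for r,q in((258,203),(250,200),(262,210),(262,180),(245,215)): print(r,q,h[r,q])
c=capture("top");h=cv2.cvtColor(c["frame"],cv2.COLOR_RGB2HSV)
for d in trace("tumbler","top"): print(d["p"],np.round(d["at"]),d["mask"].sum(),np.median(h[d["mask"]],0))
```

```text
0.95 [257. 103.] 1039 [ 67.  99. 123.]
0.91 [257. 202.] 834 [ 10. 142. 142.]
0.87 [289. 131.] 1138 [ 67. 105. 128.]
0.59 [233. 167.] 603 [ 66.  98. 120.]
258 203 [ 10 152 166]
250 200 [  9 156 183]
262 210 [12 49 68]
262 180 [14 63 69]
245 215 [  9  40 120]
0.97 [301. 435.] 801 [ 67. 203.  73.]
0.71 [302. 376.] 127 [ 67. 197.  71.]
0.58 [241. 432.] 801 [ 67. 203.  69.]
```

Emit:
play_rows(rows=[[[0, 0, 0.05], [0, 0, 0]], [[0, 0, 0.1], [0, 0, 0]], [[0, 0, 0.15], [0, 0, 0]], [[0, 0, 0.2], [0, 0, 0]], [[0, 0, 0.25], [0, 0, 0]], [[0, 0, 0.25], [0, 0, 0]], [[0, 0, 0.25], [0, 0, 0]], [[0, 0, 0.25], [0, 0, 0]], [[0, 0, 0.25], [0, 0, 0]], [[0, 0, 0.15], [0, 0, 0]], [[0, 0, 0.1], [0, 0, 0]], [[0, 0, 0], [0, 0, 0]]])

```text
time: 9.22
tool_pos: [484.5, -246.3, 171.8]
tcp_rot: [3.142, 0.0, -3.066]
contact_force: [0.4, -0.0, -8.5]
grip_width: 15.4
finger_force: 30.0
```

```bash
sed -i 's/g-115\*Rc/g-116.7*Rc/; s/m=orange(c)$/ds=[d["mask"] for d in trace("tumbler",n) if np.median(cv2.cvtColor(c["frame"],cv2.COLOR_RGB2HSV)[d["mask"]][:,0])<20];m=max(ds,key=lambda q:q.sum()) if ds else orange(c)/' tp.py
sed -i 's/    m&=cor>0/    m=m\&(cor>0)/' tp.py
python3 - <<'E'
from tp import *
o=get_obs();print(o["time"],o["tool_pos"],o["tcp_rot"],o["contact_force"],o["moment"]);print(cadpose(o)[1])
for i in range(3): print(where("scene",o,f"pics/w1scene.png"))
E
```

```text
9.225 [ 484.50238045 -246.27345946  171.8261777 ] [ 3.14159245e+00  1.43460389e-04 -3.06555583e+00] [ 0.44612192 -0.03984183 -8.48553637] [ 0.03347623  0.07737742 -0.02246212]
[ 484.51835699 -246.27222004   60.12617885]
((np.float64(0.802434456928839), np.float64(-49.0)), np.float64(-49.0), np.float64(-46.0), 864)
((np.float64(0.0), np.float64(98.0)), np.float64(-98.0), np.float64(98.0), 0)
((np.float64(0.773854961832061), np.float64(-46.0)), np.float64(-46.0), np.float64(-46.0), 816)
```

Emit:
play_rows(rows=[[[0.003, 0.03, 0], [0, 0, 0.016]], [[0.006, 0.06, 0], [0, 0, 0.016]], [[0.01, 0.09, 0], [0, 0, 0.016]], [[0.013, 0.12, 0], [0, 0, 0.016]], [[0.016, 0.15, 0], [0, 0, 0.016]], [[0.019, 0.18, 0], [0, 0, 0.016]], [[0.023, 0.21, 0], [0, 0, 0.016]], [[0.026, 0.24, 0], [0, 0, 0.016]], [[0.029, 0.27, 0], [0, 0, 0.016]], [[0.032, 0.3, 0], [0, 0, 0.016]], [[0.036, 0.33, 0], [0, 0, 0.016]], [[0.039, 0.36, 0], [0, 0, 0.016]]])

```text
time: 11.02
tool_pos: [492.1, -175.3, 171.8]
tcp_rot: [3.142, 0.0, -3.039]
contact_force: [-0.9, 0.5, -7.8]
grip_width: 15.6
finger_force: 30.0
```

Emit:
play_rows(rows=[[[0.042, 0.39, 0], [0, 0, 0.017]], [[0.045, 0.42, 0], [0, 0, 0.017]], [[0.049, 0.45, 0], [0, 0, 0.017]], [[0.052, 0.48, 0], [0, 0, 0.017]], [[0.054, 0.5, 0], [0, 0, 0.017]], [[0.054, 0.5, 0], [0, 0, 0.017]], [[0.054, 0.5, 0], [0, 0, 0.017]], [[0.054, 0.5, 0], [0, 0, 0.017]], [[0.054, 0.5, 0], [0, 0, 0.017]], [[0.054, 0.5, 0], [0, 0, 0.017]], [[0.054, 0.5, 0], [0, 0, 0.017]], [[0.054, 0.5, 0], [0, 0, 0.017]]])

```text
time: 12.52
tool_pos: [510.7, -2.8, 171.7]
tcp_rot: [3.141, 0.0, -3.01]
contact_force: [-0.1, 0.1, -8.1]
grip_width: 15.8
finger_force: 30.0
```

Emit:
play_rows(rows=[[[0.054, 0.5, 0], [0, 0, 0.017]], [[0.054, 0.5, 0], [0, 0, 0.017]], [[0.054, 0.5, 0], [0, 0, 0.017]], [[0.054, 0.5, 0], [0, 0, 0.017]], [[0.054, 0.5, 0], [0, 0, 0.017]], [[0.052, 0.48, 0], [0, 0, 0.017]], [[0.049, 0.45, 0], [0, 0, 0.017]], [[0.045, 0.42, 0], [0, 0, 0.017]], [[0.042, 0.39, 0], [0, 0, 0.017]], [[0.039, 0.36, 0], [0, 0, 0.017]], [[0.036, 0.33, 0], [0, 0, 0.017]], [[0.032, 0.3, 0], [0, 0, 0.017]]])

```text
time: 14.02
tool_pos: [527.7, 153.6, 171.7]
tcp_rot: [3.142, -0.0, -2.982]
contact_force: [0.6, 0.8, -7.5]
grip_width: 15.7
finger_force: 30.0
```

Emit:
play_rows(rows=[[[0.029, 0.27, 0], [0, 0, 0.015]], [[0.026, 0.24, 0], [0, 0, 0.015]], [[0.023, 0.21, 0], [0, 0, 0.015]], [[0.019, 0.18, 0], [0, 0, 0.015]], [[0.016, 0.15, 0], [0, 0, 0.015]], [[0.013, 0.12, 0], [0, 0, 0.015]], [[0.01, 0.09, 0], [0, 0, 0.015]], [[0.006, 0.06, 0], [0, 0, 0.015]], [[0.003, 0.03, 0], [0, 0, 0.015]], [[0, 0, 0], [0, 0, 0]]])

```text
time: 15.28
tool_pos: [531.9, 193.5, 171.7]
tcp_rot: [3.142, 0.0, -2.963]
contact_force: [-0.2, 0.2, -8.9]
grip_width: 15.8
finger_force: 30.0
```

Run:
```python
from tp import *
o=get_obs();print(o["time"],o["tool_pos"],o["tcp_rot"]);print(cadpose(o)[1])
for i in range(2): print(where("scene",o,f"pics/w2scene.png"))
print(where("top",o,f"pics/w2top.png"))
a=cv2.imread("pics/w2scene.png")[130:270,250:450];b=cv2.imread("pics/w2top.png")[150:290,100:300]
cv2.imwrite("pics/w2.png",cv2.resize(np.hstack([a,b]),None,fx=2,fy=2,interpolation=cv2.INTER_CUBIC))
```

```text
15.275 [531.93949824 193.53793948 171.73473103] [ 3.14154121e+00  1.35935479e-05 -2.96288243e+00]
[531.93997095 193.54386439  60.03473119]
((np.float64(0.0), np.float64(98.0)), np.float64(-98.0), np.float64(98.0), 0)
((np.float64(0.8644536652835408), np.float64(-47.0)), np.float64(-48.0), np.float64(-47.0), 629)
((np.float64(0.3333333333333333), np.float64(-47.0)), np.float64(-51.0), np.float64(-45.0), 290)
```

View pics/w2.png

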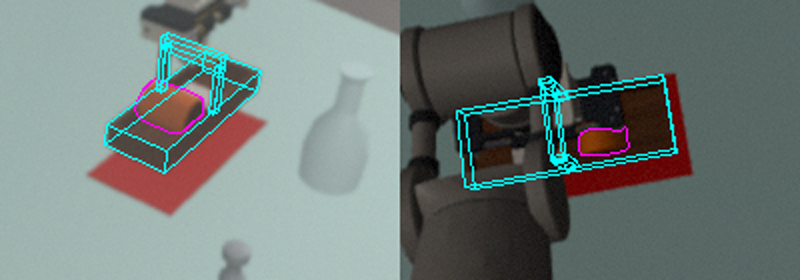

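Emit:
play_rows(rows=[[[0, 0, 0], [-0.352, -0.064, 0]], [[0, 0, 0], [0, 0, 0]], [[0, 0, 0], [0, 0, 0]], [[0, 0, 0], [0.352, 0.064, 0]], [[0, 0, 0], [0, 0, 0]], [[0, 0, 0], [0, 0, 0]], [[0, 0, 0], [0, 0, 0]], [[0, 0, 0], [0, 0, 0]], [[0, 0, 0], [0, 0, 0]]])

```text
time: 16.7
tool_pos: [531.9, 193.7, 171.7]
tcp_rot: [3.142, 0.0, -2.963]
contact_force: [1.2, 0.2, -8.3]
grip_width: 15.8
finger_force: 30.0
```

```bash
cat > w.py <<'E'
from tp import *
o=get_obs();print(o["time"],o["tool_pos"],o["tcp_rot"])
for i in range(4): print(get_obs()["time"],where("scene",o,"pics/wl.png"))
E
python3 w.py
```

```text
16.7 [531.90077694 193.72128824 171.7307364 ] [ 3.14159051e+00  5.24980832e-05 -2.96260550e+00]
16.7 ((np.float64(0.8025387870239774), np.float64(-9.0)), np.float64(-11.0), np.float64(-7.0), 569)
16.8 ((np.float64(0.0), np.float64(98.0)), np.float64(-98.0), np.float64(98.0), 0)
16.9 ((np.float64(0.37620396600566575), np.float64(-98.0)), np.float64(-98.0), np.float64(-96.0), 1656)
17.0 ((np.float64(0.7811158798283262), np.float64(-8.0)), np.float64(-10.0), np.float64(-6.0), 547)
```

Emit:
play_rows(rows=[[[0, 0, 0], [-0.34, -0.062, 0]], [[0, 0, 0], [0, 0, 0]], [[0, 0, 0], [0, 0, 0]], [[0, 0, 0], [0, 0, 0]], [[0, 0, 0], [0.34, 0.062, 0]], [[0, 0, 0], [0, 0, 0]], [[0, 0, 0], [0, 0, 0]], [[0, 0, 0], [0, 0, 0]], [[0, 0, 0], [0, 0, 0]], [[0, 0, 0], [0, 0, 0]], [[0, 0, 0], [0, 0, 0]], [[0, 0, 0], [0, 0, 0]]])

```text
time: 18.6
tool_pos: [531.9, 193.6, 171.7]
tcp_rot: [3.142, -0.0, -2.963]
contact_force: [-0.2, 0.2, -8.0]
grip_width: 15.7
finger_force: 30.0
```

```bash
python3 w.py; python3 -c "
import cv2;a=cv2.imread('pics/wl.png')[120:270,250:450];cv2.imwrite('pics/wl3.png',cv2.resize(a,None,fx=4,fy=4))"
```

```text
18.6 [531.91573882 193.56987259 171.73240361] [ 3.14154571e+00 -1.47471074e-05 -2.96282060e+00]
18.6 ((np.float64(0.45565749235474007), np.float64(60.0)), np.float64(51.0), np.float64(60.0), 299)
18.7 ((np.float64(0.5099540581929556), np.float64(60.0)), np.float64(59.0), np.float64(60.0), 333)
18.8 ((np.float64(0.44716692189892804), np.float64(60.0)), np.float64(51.0), np.float64(67.0), 292)
18.9 ((np.float64(0.5372907153729072), np.float64(60.0)), np.float64(59.0), np.float64(65.0), 357)
```

View pics/wl3.png

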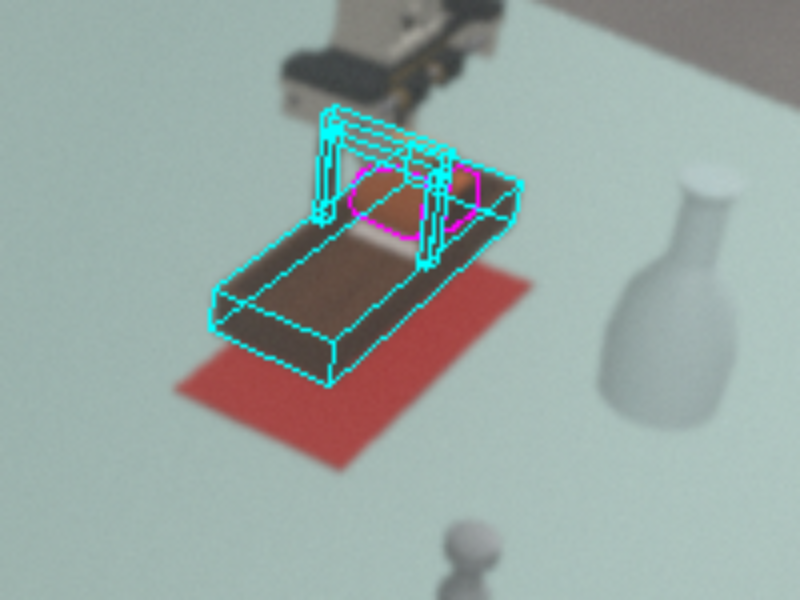

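```bash
cat > w2.py <<'E'
from tp import *
import sys
def go(n,o,dz=0):
    c=capture(n);Rc,p=cadpose(o)
    h=cv2.cvtColor(c["frame"],cv2.COLOR_RGB2HSV)
    ds=[d["mask"] for d in trace("tumbler",n) if np.median(h[d["mask"]][:,0])<20 and d["mask"].sum()<1200]
    ds=[d for d in ds if d.sum()>100]
    if not ds: return
    m=max(ds,key=lambda q:q.sum());occ=np.zeros((420,560),np.uint8)
    f=lambda P,im:cv2.fillConvexPoly(im,np.round(cv2.convexHull(proj(c,P@Rc.T+p).astype(np.float32))).astype(np.int32),1)
    for P in CAD[1:]: f(P,occ)
    occ=cv2.dilate(occ,np.ones((3,3)))
    f(box(51,51.1,-138,138,0,38),occ); f(box(-51,51,137.9,138,0,38),occ) if n=="x" else 0
    ok=occ==0;best=[]
    for y in np.arange(-98,99,1.):
        s=np.zeros((420,560),np.uint8);f(cyl(y),s);s=(s>0)&ok;best.append(((m&s).sum()/((m&ok)|s).sum(),y))
    b=max(best);ys=[y for v,y in best if v>b[0]-.02];return b,ys[0],ys[-1],(m&ok).sum()
o=get_obs();print(o["time"],o["tool_pos"],o["tcp_rot"])
for n in("scene","scene","scene","top"): print(n,go(n,o))
E
python3 w2.py
```

```text
19.0 [531.94332297 193.52595976 171.74438675] [ 3.14150740e+00  7.29576222e-06 -2.96296329e+00]
scene ((np.float64(0.8633720930232558), np.float64(62.0)), np.float64(61.0), np.float64(63.0), np.int64(300))
scene ((np.float64(0.8567251461988304), np.float64(62.0)), np.float64(61.0), np.float64(63.0), np.int64(294))
scene ((np.float64(0.8571428571428571), np.float64(62.0)), np.float64(61.0), np.float64(64.0), np.int64(296))
top None
```

Emit:
play_rows(rows=[[[0, 0, 0], [0, 0, 0]], [[0, 0, 0], [0, 0, 0]], [[0, 0, 0], [0, 0, 0]], [[0, 0, 0], [0, 0, 0]], [[0, 0, 0], [0, 0, 0]], [[0, 0, 0], [0, 0, 0]], [[0, 0, 0], [0, 0, 0]], [[0, 0, 0], [0, 0, 0]], [[0, 0, 0], [0, 0, 0]], [[0, 0, 0], [0, 0, 0]], [[0, 0, 0], [0, 0, 0]], [[0, 0, 0], [0, 0, 0]]])

```text
time: 20.9
tool_pos: [531.9, 193.6, 171.7]
tcp_rot: [3.141, 0.0, -2.963]
contact_force: [-1.3, 0.3, -8.6]
grip_width: 15.8
finger_force: 30.0
```

Emit:
play_rows(rows=[[[0, 0, 0], [0, 0, 0]], [[0, 0, 0], [0, 0, 0]], [[0, 0, 0], [0, 0, 0]], [[0, 0, 0], [0, 0, 0]], [[0, 0, 0], [0, 0, 0]], [[0, 0, 0], [0, 0, 0]], [[0, 0, 0], [0, 0, 0]], [[0, 0, 0], [0, 0, 0]], [[0, 0, 0], [0, 0, 0]], [[0, 0, 0], [0, 0, 0]], [[0, 0, 0], [0, 0, 0]], [[0, 0, 0], [0, 0, 0]]])

```text
time: 22.4
tool_pos: [531.9, 193.5, 171.7]
tcp_rot: [3.142, -0.0, -2.963]
contact_force: [-0.5, -0.1, -7.9]
grip_width: 16.0
finger_force: 30.0
```

Emit:
play_rows(rows=[[[0, 0, 0], [0, 0, 0]], [[0, 0, 0], [0, 0, 0]], [[0, 0, 0], [0, 0, 0]], [[0, 0, 0], [0, 0, 0]], [[0, 0, 0], [0, 0, 0]], [[0, 0, 0], [0, 0, 0]], [[0, 0, 0], [0, 0, 0]], [[0, 0, 0], [0, 0, 0]], [[0, 0, 0], [0, 0, 0]], [[0, 0, 0], [0, 0, 0]], [[0, 0, 0], [0, 0, 0]], [[0, 0, 0], [0, 0, 0]]])

```text
time: 23.9
tool_pos: [531.9, 193.5, 171.8]
tcp_rot: [3.142, 0.0, -2.963]
contact_force: [-0.5, 0.7, -8.8]
grip_width: 15.3
finger_force: 30.0
```

Emit:
play_rows(rows=[[[0, 0, 0], [0, 0, 0]], [[0, 0, 0], [0, 0, 0]], [[0, 0, 0], [0, 0, 0]], [[0, 0, 0], [0, 0, 0]], [[0, 0, 0], [0, 0, 0]], [[0, 0, 0], [0, 0, 0]], [[0, 0, 0], [0, 0, 0]], [[0, 0, 0], [0, 0, 0]], [[0, 0, 0], [0, 0, 0]], [[0, 0, 0], [0, 0, 0]], [[0, 0, 0], [0, 0, 0]], [[0, 0, 0], [0, 0, 0]]])

```text
time: 25.4
tool_pos: [531.9, 193.5, 171.7]
tcp_rot: [3.142, -0.0, -2.963]
contact_force: [0.0, 0.7, -8.8]
grip_width: 15.6
finger_force: 30.0
```

```bash
python3 w2.py; python3 -c "
from plant import get_obs;print(get_obs()['contact_force'])"
```

```text
25.4 [531.93431762 193.53323723 171.72001617] [ 3.14150163e+00 -3.54624725e-05 -2.96297131e+00]
scene ((np.float64(0.8100890207715133), np.float64(64.0)), np.float64(62.0), np.float64(67.0), np.int64(275))
scene ((np.float64(0.7432835820895523), np.float64(64.0)), np.float64(62.0), np.float64(69.0), np.int64(249))
scene ((np.float64(0.8486646884272997), np.float64(64.0)), np.float64(62.0), np.float64(66.0), np.int64(288))
top ((np.float64(0.15166461159062886), np.float64(60.0)), np.float64(55.0), np.float64(98.0), np.int64(123))
[ 1.09087225 -0.23691783 -8.91398678]
```

Emit:
play_rows(rows=[[[0, 0, -0.05], [0, 0, 0]], [[0, 0, -0.1], [0, 0, 0]], [[0, 0, -0.15], [0, 0, 0]], [[0, 0, -0.2], [0, 0, 0]], [[0, 0, -0.25], [0, 0, 0]], [[0, 0, -0.25], [0, 0, 0]], [[0, 0, -0.25], [0, 0, 0]], [[0, 0, -0.2], [0, 0, 0]], [[0, 0, -0.15], [0, 0, 0]], [[0, 0, -0.1], [0, 0, 0]], [[0, 0, -0.05], [0, 0, 0]], [[0, 0, 0], [0, 0, 0]]])

```text
time: 27.3
tool_pos: [532.0, 193.6, 119.3]
tcp_rot: [3.141, 0.0, -2.963]
contact_force: [0.4, 0.5, -7.9]
grip_width: 15.5
finger_force: 30.0
```

Emit:
play_rows(rows=[[[0, 0, -0.03], [0, 0, 0]], [[0, 0, -0.02], [0, 0, 0]], [[0, 0, -0.02], [0, 0, 0]], [[0, 0, -0.02], [0, 0, 0]], [[0, 0, -0.02], [0, 0, 0]], [[0, 0, 0], [0, 0, 0]]])

```text
time: 28.05
tool_pos: [531.9, 193.5, 115.9]
tcp_rot: [3.141, -0.0, -2.963]
contact_force: [-0.7, 0.1, -8.7]
grip_width: 15.6
finger_force: 30.0
```

Emit:
play_rows(rows=[[[0, 0, -0.02], [0, 0, 0]], [[0, 0, -0.015], [0, 0, 0]], [[0, 0, 0], [0, 0, 0]]])

```text
time: 28.42
tool_pos: [531.9, 193.6, 114.8]
tcp_rot: [3.141, -0.0, -2.963]
contact_force: [-0.3, -0.0, -7.8]
grip_width: 15.7
finger_force: 30.0
```

Emit:
play_rows(rows=[[[0, 0, -0.01], [0, 0, 0]], [[0, 0, -0.01], [0, 0, 0]], [[0, 0, 0], [0, 0, 0]]])

```text
time: 28.8
tool_pos: [532.0, 193.5, 114.8]
tcp_rot: [3.142, 0.0, -2.963]
contact_force: [-1.8, -1.7, -2.2]
grip_width: 15.7
finger_force: 30.0
```

Emit:
play_rows(rows=[[[0, 0, -0.005], [0, 0, 0]], [[0, 0, 0], [0, 0, 0]]])

```text
time: 29.05
tool_pos: [532.0, 193.5, 114.7]
tcp_rot: [3.142, 0.001, -2.963]
contact_force: [-3.9, -0.7, 2.8]
grip_width: 15.8
finger_force: 30.0
```

Emit:
play_rows(rows=[[[0, 0, 0], [0, 0, 0]], [[0, 0, 0], [0, 0, 0]], [[0, 0, 0], [0, 0, 0]], [[0, 0, 0], [0, 0, 0]], [[0, 0, 0], [0, 0, 0]], [[0, 0, 0], [0, 0, 0]]], hand=0.2)

```text
time: 29.8
tool_pos: [531.9, 193.6, 114.1]
tcp_rot: [3.141, -0.0, -2.963]
contact_force: [0.3, 0.0, -0.4]
grip_width: 55.2
finger_force: 0.0
```

Emit:
play_rows(rows=[[[0, 0, 0.2], [0, 0, 0]], [[0, 0, 0.5], [0, 0, 0]], [[0, 0, 0.8], [0, 0, 0]], [[0, 0, 1], [0, 0, 0]], [[0, 0, 1], [0, 0, 0]], [[-0.5, 0, 1], [0, 0, 0]], [[-1, 0, 0.5], [0, 0, 0]], [[-1, 0, 0], [0, 0, 0]], [[-1, 0, 0], [0, 0, 0]], [[0, 0, 0], [0, 0, 0]]])

```text
time: 31.05
tool_pos: [425.6, 193.7, 265.7]
tcp_rot: [3.141, 0.002, -2.962]
contact_force: [-0.2, -0.2, 0.3]
grip_width: 54.8
finger_force: 0.0
```

Run:
```python
from see import *
cs={n:capture(n) for n in("scene","top")}
ov=[]
pc=[532,193.5,.179,3.]
for n,w in(("scene",(280,150,400,250)),("top",(120,170,260,270))):
    c=cs[n];m=trace("caddy",n)[0]["mask"];h=cv2.cvtColor(c["frame"],cv2.COLOR_RGB2HSV)
    for d in trace("tumbler",n): print(n,round(d["p"],2),np.round(d["at"]),d["mask"].sum(),np.median(h[d["mask"]][:,0]))
    ov.append(overlay(c,[(CAD,pc,(255,255,0)),([box(-43,43,54.5,55.5,8,8)],pc,(0,255,0)),(MAT,[532,194,.18],(255,0,255))],w,3 if 0 else 3,"pics/t.png"))
h=max(i.shape[0] for i in ov);cv2.imwrite("pics/fin.png",np.hstack([cv2.copyMakeBorder(i,0,h-i.shape[0],0,0,0) for i in ov]))
```

```text
scene 0.95 [207. 206.] 635 90.0
scene 0.83 [232. 167.] 699 68.0
scene 0.77 [256. 103.] 972 67.0
scene 0.69 [288. 129.] 1129 67.0
scene 0.67 [183. 352.] 318 10.0
top 0.87 [294. 316.] 741 120.0
top 0.79 [292. 365.] 750 67.0
top 0.76 [213. 167.] 276 12.0
top 0.76 [302. 434.] 800 67.0
top 0.61 [244. 426.] 778 67.0
```

View pics/fin.png

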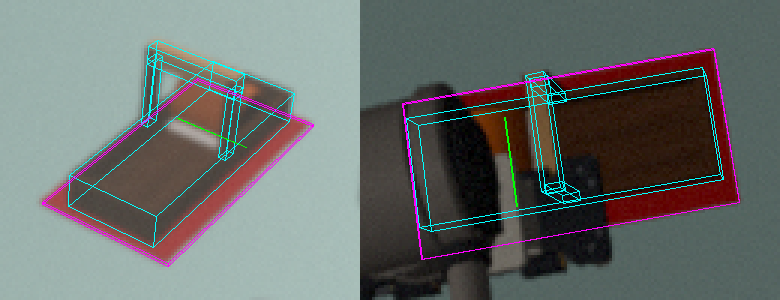

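Emit:
play_rows(rows=[[[0, -0.5, 0], [0, 0, 0]], [[0, -1, 0], [0, 0, 0]], [[0, -1, 0], [0, 0, 0]], [[0, -1, 0], [0, 0, 0]], [[0, -1, 0], [0, 0, 0]], [[0, -1, 0], [0, 0, 0]], [[0, -1, 0], [0, 0, 0]], [[0, -1, 0], [0, 0, 0]], [[0, -1, 0], [0, 0, 0]], [[0, -1, 0], [0, 0, 0]], [[0, -1, 0], [0, 0, 0]], [[0, -0.5, 0], [0, 0, 0]]])

```text
time: 32.85
tool_pos: [426.5, -138.3, 264.0]
tcp_rot: [3.141, -0.0, -2.965]
contact_force: [0.7, -0.6, 0.2]
grip_width: 54.6
finger_force: 0.0
```

Run:
```python
from tp import *
th=.179;Rc=Rn.from_euler("z",th).as_matrix();p=np.array([532,193.5,3.])
cs={n:capture(n) for n in("scene","top")}
ov=[]
for n,c in cs.items():
    h=cv2.cvtColor(c["frame"],cv2.COLOR_RGB2HSV)
    ds=[d["mask"] for d in trace("tumbler",n) if np.median(h[d["mask"]][:,0])<20]
    print(n,[d.sum() for d in ds]);m=ds[0] if ds else orange(c)
    occ=np.zeros((420,560),np.uint8)
    f=lambda P,im:cv2.fillConvexPoly(im,np.round(cv2.convexHull(proj(c,P@Rc.T+p).astype(np.float32))).astype(np.int32),1)
    for P in CAD[1:]: f(P,occ)
    f(box(51,51.1,-138,138,0,38),occ) if n=="scene" else 0
    ok=cv2.dilate(occ,np.ones((3,3)))==0;best=[]
    for y in np.arange(-98,99,1.):
        s=np.zeros((420,560),np.uint8);f(cyl(y),s);s=(s>0)&ok;best.append((round((m&s).sum()/((m&ok)|s).sum(),3),y))
    print(sorted(best)[-4:])
    x0,y0,x1,y1=(280,150,400,250) if n=="scene" else (125,175,255,265)
    im=cv2.resize(c["frame"][y0:y1,x0:x1,::-1],None,fx=3,fy=3,interpolation=cv2.INTER_CUBIC)
    for y,col in((30,(0,255,0)),(80,(0,255,0))):
        q=(proj(c,np.array([[-43,y,8.],[43,y,8.]])@Rc.T+p)-[x0,y0]+.5)*3;cv2.line(im,*[tuple(int(v) for v in a) for a in q],col,1)
    ov.append(cv2.copyMakeBorder(im,0,300-im.shape[0],0,0,0))
cv2.imwrite("pics/fin2.png",np.hstack(ov))
```

```text
scene [np.int64(298), np.int64(2397)]
[(np.float64(0.796), np.float64(65.0)), (np.float64(0.799), np.float64(64.0)), (np.float64(0.807), np.float64(66.0)), (np.float64(0.807), np.float64(67.0))]
top [np.int64(754)]
[(np.float64(0.913), np.float64(60.0)), (np.float64(0.919), np.float64(57.0)), (np.float64(0.92), np.float64(59.0)), (np.float64(0.922), np.float64(58.0))]
```

View pics/fin2.png

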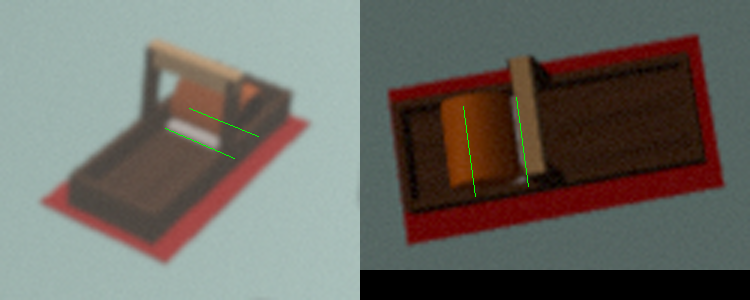

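```bash
python3 -c "
from plant import bot
print(bot.close_job())"
```

```text
the job is handed in; nothing more can be done
None
```

I set the caddy down on the mat at about 29 s and let go, with the tumbler on the strip at about y = 58–66 mm (allowed 30–80), after about 6.5 s held in the air; I've handed the job in, but no verdict came back.

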